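Set the magnetic stirrer's speed and start it

ROBOT

A 6-joint arm with a two-finger parallel gripper is mounted at the origin on the work surface. World frame = base frame: x ahead of the robot, y to its left, z up, the work surface at z = 0. Lengths are in m, angles in degrees, forces in N, time in s.
With the tool pointing down it reaches from about 0.275 to 0.85 m from the base axis. Payload 5.2 kg.
Tool frame: the origin (TCP) lies at the very end of the fingers, on their centre line; the grasp point (between the pads) lies 19 mm behind it; z points along the fingers, y is the line along which they close (so a half turn about z gives the same grasp; the last joint's range is limited). The gripper opens to 85 mm and grips with 20 to 120 N. Pads are 22 mm wide; open, the fingers measure 114 mm over their backs; the gripper's body (76 mm by 85 mm) begins 54 mm behind the grasp point. The pads swing forward as they close: fully open they stand 13 mm farther back than shut.
Start: joints at [-79.057, 14.817, 87.949, -0, 77.235, -11.62], TCP at [0.211, -0.508, 0.204] pointing down, gripper open.
Joint ranges: [-179.93, 179.93], [-52.35, 119.4], [10.71, 147.94], [-69.91, 249.91], [12.55, 155.21], [-178.61, 178.61]. Speed limits (degrees/s): [147.25, 147.25, 180, 180, 180, 180].

INTERFACE

Orientations are given as a 3x3 rotation matrix whose columns are the frame's x, y, z axes.
In Python, from bench import arm gives the robot as it stands.
- The arm moves only by the tool arm_command, never from a script. Its argument "rows" is a list of rows, each an object of numbers: "tx", "ty", "tz": the shift along the tool's x, y, z in mm; "ax", "ay", "az": the turn, a rotation vector about the tool's x, y, z in rad; "gripper": the opening, from 0 (shut) to 1 (fully open). A call has 1 to 12 rows; each row is the pose to reach, as a shift and turn from the pose commanded when the call began, along the tool's axes at that moment; what a row does not reach only later rows make up. A row lasts 1/12 s, in which the tool goes at most 41.7 mm and 7.16 degrees, less where a joint would pass 70% of its speed; a pose out of reach is approached as far as the arm can. A call with a gripper value outside its range is refused whole. The fingers move at their own pace and stop on an object; "grip_force" is the grip in N (left out, the last holds). Time passes only in rows, so rows that repeat a pose let the fingers close. It gives the time, the measured TCP pose, the force and the opening at its end, in the units of the state.
- arm.observe(): the state, without advancing time (a new reading comes with each control period).
- arm.capture(name): name is "scene" or "top" or "wrist"; returns a dict with "pixels" (384x512x3 uint8, red, green, blue), "fx", "fy", "cx", "cy" (pixels), "R" (3x3) and "t" (3): a world point X has camera coordinates R X + t. Camera axes: x right, y down, z forward; pixel columns grow to the right and rows downward; lengths in m; the calibration is good to about 2 mm. A picture is of the moment at which its call begins. There is no depth.
- arm.finish_job(): hands the job in, once; it reports no verdict.
The state is a dict: "t": time; "q": joint angles; "qd": joint speeds; "joint_torque": joint torques, N m; "tool_pos": TCP position; "tcp_rot": TCP orientation; "contact_force": force on the tool from outside, world axes, zero at the start; "moment": the same for the moment, N m; "gripper_width": opening from 0.0 (shut) to 1.0 (fully open).
Only numpy, scipy, OpenCV 4.12 (cv2) and the standard library are available. Lean on these libraries where they do the work, as an engineer would, in place of code of your own. Each camera call takes 0.05 s, during which the arm holds its last target. There are 200 camera calls.

TASK

Set the magnetic stirrer to speed 6 and start it: with a fingertip push the pointer knob round, counting the clicks, until it rests in the sixth click clockwise from the red off mark, then press the green start button fully in and let it come back. Never pinch the knob, and leave the amber bottle on the plate and the bottle, jar and swab pack on the bench where they are.

Things in the scene. Friction and masses are not known exactly. Their poses are not given: they have to be found in the camera images.
- stirrer: Off-white magnetic stirrer, fixed: 300 mm deep (its x), 190 wide (y), 97 high. Origin: centre of its underside, on the bench; x points from the control panel (front) to the white plate (back). Plate 160 x 170 mm, centred 70 mm behind the origin, top 97 mm above the bench. The front 120 mm is a grey-blue panel sloping 12 degrees down to the front edge.
- dial_centre (a point): Fixed point where the knob's axis meets the panel, 72 mm above the bench. x: up the panel's slope (12 o'clock); z: out of the panel, along the axis. Marks lie round it at 37.5 mm, 30 degrees apart: a red bar for off at 135 degrees counter-clockwise from 12 o'clock, then clockwise nine black dots of growing size, speeds 1 to 9.
- selector (a joint): Turn of the black pointer knob, rad, growing clockwise seen from above: 0 with the pointer at the red off mark, 0.5236 (30 degrees) a click, speed n at n x 0.5236, stops just beyond clicks 0 and 9. Starts in one of clicks 0 to 4. A spring plunger draws it to the nearest click: about 0.1 N m to leave one; past half way it jumps on to the next by itself.
- selector_top (a point): On the knob's axis at the top of its wing, 28 mm out of the panel. Turns with the knob: x along the pointer, z out of the panel. The knob: a round skirt 48 mm across, its top 6 mm out of the panel; on it an upright straight wing 12 mm thick, 6 to 28 mm out of the panel, reaching 28 mm from the axis at the pointer end, 22 mm at the tail.
- pointer_tip (a point): Top outer end of the wing's pointer end, 28 mm from the axis and 28 mm out of the panel; a white line runs from near the axis to it and down the end.
- wing_left: The half of the wing on the side of selector_top's +y (6 mm thick): its outer face is pushed, at the pointer end, to turn clockwise. Origin on the knob's axis at the panel's surface.
- wing_right: The other half of the wing, on the -y side, alike. Pressing hard on both halves from the two sides is pinching.
- start_button (a joint): Travel of the green start button, m: 0 out, 0.005 fully in. It springs back; it takes 1.2 N to move and 4.2 N to be fully in.
- start_button_top (a point): Centre of the top of the green round start button, 22 mm across, 9 mm proud of the panel when out, pressed along dial_centre's -z; it moves with the button. It lies 92 mm to the right of the dial's centre and 12 mm nearer the front.
- amber_bottle: Amber glass bottle with black cap, 66 mm across, 125 mm high, loose on the stirrer's plate. Origin: centre of its underside.
- dilution_bottle: Clear glass bottle with black cap, 56 mm across, 140 mm high, on the bench to the right of the stirrer. Origin: centre of its underside.
- sample_jar: Clear glass jar with white lid, 62 mm across, 75 mm high, on the bench to the left of the stirrer. Origin: centre of its underside.
- swab_pack: White plastic swab pack, a 90 x 42 x 3 mm card with a raised blister, 18 mm high in all, lying on the bench to the right of the stirrer's front. Origin: centre of its underside.

How it is judged:
By the outcome, as a careful person would: the job done as asked, in the order asked, and still so for the second after the job is handed in, with the robot touching nothing.
It also fails if it takes over 61 s, if anything falls off the work surface, if the arm or the gripper's body presses on something with over 40 N, if the wrist force passes 120 N, or if a joint passes its speed limit or range.

## Working session

There is one attempt and no reset: what is moved stays moved. The work goes in short steps, Python scripts to look and compute and a tool call to move; the robot and the scene stay as the last step left them, time stands still between calls to the robot, and variables do not carry over. Pictures are saved under pics/ and viewed, on a budget of 10 in all, crops included, one or two more only if the job needs it, and the job is handed in when it is done.

Besides the shell and the picture viewer there is one more tool, called after "Request:" as a command line: name --argument value ..., lists and objects as JSON in quotes. arm_command: Moves the arm, as the interface text tells. Its arguments: {"type":"object","properties":{"rows":{"type":"array"},"grip_force":{"type":"number"}},"required":["rows"]}

```bash
mkdir -p pics
python3 - <<'E'
from bench import arm
import cv2,numpy as np,pickle
d={}
for n in ("scene","top"):
    c=arm.capture(n);d[n]=c
    print(n,c["fx"],c["fy"],c["cx"],c["cy"],np.round(c["R"],3).tolist(),np.round(c["t"],3).tolist())
pickle.dump(d,open("c0.pkl","wb"))
im=np.hstack([d["scene"]["pixels"],d["top"]["pixels"]])[:,:,::-1]
cv2.imwrite("pics/s.png",cv2.resize(d["scene"]["pixels"][:,:,::-1],(800,600)))
cv2.imwrite("pics/t.png",cv2.resize(d["top"]["pixels"][:,:,::-1],(800,600)))
o=arm.observe();print(o["t"],o["tool_pos"],np.round(o["tcp_rot"],3).tolist(),o["gripper_width"])
E
```

```text
scene 409.0984521415727 409.0984521415727 252.6219280632747 183.84203285571834 [[0.727, 0.687, 0.011], [0.581, -0.606, -0.543], [-0.366, 0.401, -0.84]] [-0.456, -0.275, 1.364]
top 398.98634266413535 398.98634266413535 254.19710581737894 187.25365798217118 [[-0.018, -1.0, 0.007], [-0.997, 0.017, -0.079], [0.079, -0.009, -0.997]] [0.025, 0.593, 1.014]
0.1 [ 0.21097527 -0.50737543  0.20315459] [[0.923, 0.384, -0.0], [0.384, -0.923, 0.002], [0.0, -0.002, -1.0]] 1.000570996055923
```

View pics/s.png

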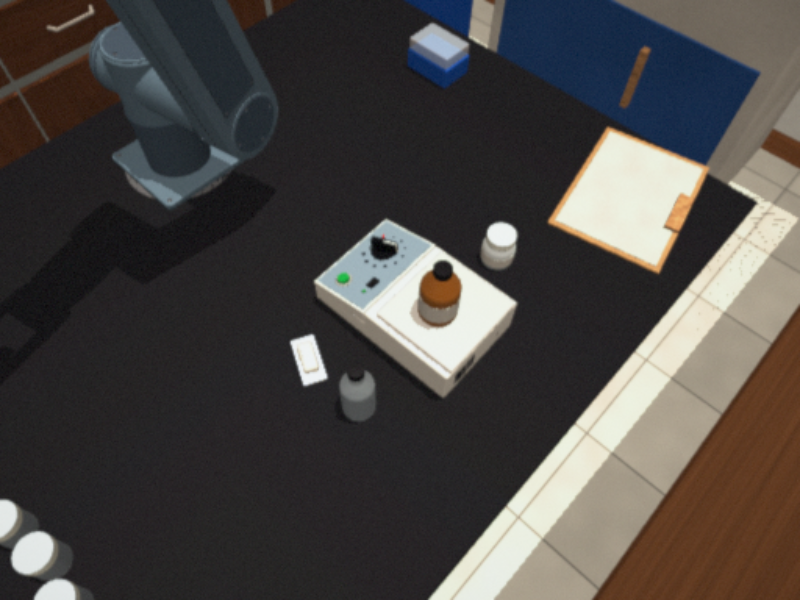

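View pics/t.png

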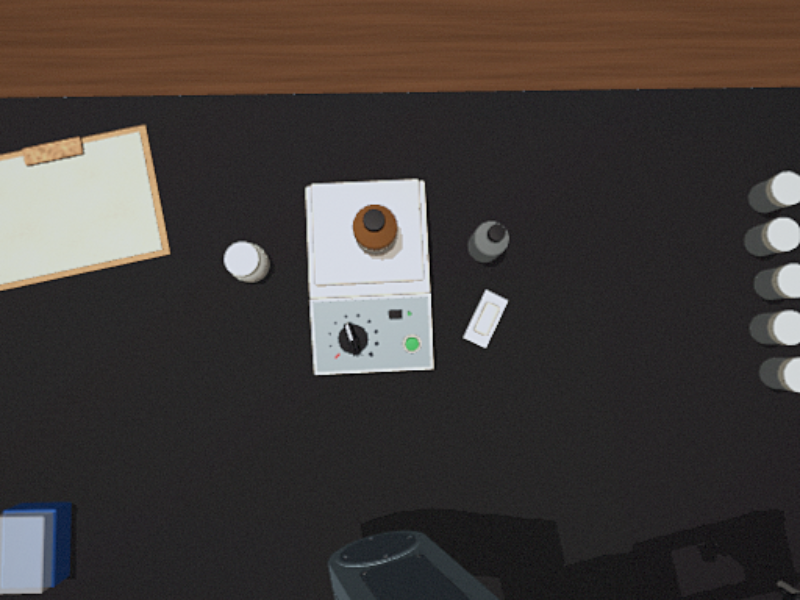

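The top view (800x600) shows the dial near (354,340), the red off bar at (337,356), the button at (412,344) and the pointer slightly left of 12 o'clock, which looks like click 4. The amber bottle is at (375,228), the jar at (246,262), the dilution bottle at (489,242) and the swab pack at (486,319).

```bash
cat > h.py <<'E'
import numpy as np,cv2
def ray(c,u,v):
    d=np.array([(u-c["cx"])/c["fx"],(v-c["cy"])/c["fy"],1.0]);R=np.array(c["R"])
    return -R.T@np.array(c["t"]),R.T@d
def on(c,u,v,z):
    o,d=ray(c,u,v);return o+d*(z-o[2])/d[2]
def tri(c1,p1,c2,p2):
    o1,d1=ray(c1,*p1);o2,d2=ray(c2,*p2)
    s=np.linalg.lstsq(np.c_[d1,-d2],o2-o1,rcond=None)[0]
    a,b=o1+d1*s[0],o2+d2*s[1];return (a+b)/2,np.linalg.norm(a-b)
def proj(c,X):
    p=np.array(c["R"])@X+c["t"];return p[0]/p[2]*c["fx"]+c["cx"],p[1]/p[2]*c["fy"]+c["cy"]
def blobs(m,amin):
    n,l,s,ce=cv2.connectedComponentsWithStats(m.astype(np.uint8))
    return [(s[i,4],ce[i].round(1).tolist()) for i in range(1,n) if s[i,4]>=amin]
def masks(c):
    p=c["pixels"].astype(int);r,g,b=p[...,0],p[...,1],p[...,2]
    return dict(green=(g>r+50)&(g>b+40),red=(r>g+50)&(r>b+50)&(abs(g-b)<40),panel=(b>r+8)&(r>110)&(r<200))
E
python3 - <<'E'
import pickle,numpy as np,cv2
from h import *
d=pickle.load(open("c0.pkl","rb"))
g={}
for n in d:
    m=masks(d[n]);g[n]=max(blobs(m["green"],10))[1];print(n,blobs(m["green"],5),blobs(m["red"],3))
    k=cv2.morphologyEx(m["panel"].astype(np.uint8),cv2.MORPH_CLOSE,np.ones((9,9)))
    cs=max(cv2.findContours(k,0,2)[0],key=cv2.contourArea);r=cv2.minAreaRect(cs);print(r,cv2.boxPoints(r).round(1).tolist())
    if n=="top":
        for p in cv2.boxPoints(r): 
            for z in (.06,.085): print(on(d[n],*p,z).round(4))
print("button",tri(d["scene"],g["scene"],d["top"],g["top"]),on(d["top"],*g["top"],.0783),on(d["scene"],*g["scene"],.0783))
E
```

```text
scene [(np.int32(43), [219.3, 177.3])] [(np.int32(3), [245.0, 151.0])]
((239.28753662109375, 167.81150817871094), (33.0096321105957, 67.03668212890625), 47.290611267089844) [[203.5, 178.39999389648438], [252.6999969482422, 132.89999389648438], [275.1000061035156, 157.1999969482422], [225.89999389648438, 202.6999969482422]]
top [(np.int32(54), [263.3, 219.6])] [(np.int32(5), [215.2, 227.2])]
((236.59506225585938, 213.4954833984375), (44.90150451660156, 75.62858581542969), 87.27368927001953) [[197.8000030517578, 192.89999389648438], [273.29998779296875, 189.3000030517578], [275.3999938964844, 234.10000610351562], [199.89999389648438, 237.6999969482422]]
[0.5793 0.1562 0.06  ]
[0.5776 0.1529 0.085 ]
[ 0.585 -0.033  0.06 ]
[ 0.5832 -0.0316  0.085 ]
[ 0.4732 -0.0359  0.06  ]
[ 0.4742 -0.0344  0.085 ]
[0.4677 0.1516 0.06  ]
[0.4688 0.1484 0.085 ]
button (array([ 0.50920293, -0.00656861,  0.07757471]), np.float64(0.001646186430820615)) [ 0.5097474  -0.00592764  0.0783    ] [ 0.50902885 -0.00748787  0.0783    ]
```

```bash
cat >> h.py <<'E'
from scipy.spatial.transform import Rotation as Ro
PSI=np.radians(1.6);C=np.array([.520,.0859,.072])
def frame():
    s,c=np.sin(np.radians(12)),np.cos(np.radians(12));a,b=np.cos(PSI),np.sin(PSI)
    return np.array([c*a,c*b,s]),np.array([-b,a,0]),np.array([-s*a,-s*b,c])
def knobpose(th,rho,off,h):
    X,Y,Z=frame();t=np.radians(th);p=np.cos(t)*X-np.sin(t)*Y;n=np.cos(t)*Y+np.sin(t)*X
    return C+h*Z+rho*p+off*n,np.c_[n,p,-Z]
def delta(o,P,R):
    R0=np.array(o["tcp_rot"]);return (R0.T@(P-o["tool_pos"])*1e3).round(1),Ro.from_matrix(R0.T@R).as_rotvec().round(3)
E
python3 - <<'E'
import pickle
from h import *
from bench import arm
d=pickle.load(open("c0.pkl","rb"))
for n,p in dict(amber=(375,228),jar=(246,262),dil=(489,242)).items(): print(n,[on(d["top"],p[0]*.64,p[1]*.64,z).round(3) for z in (0.06,.15,.22)])
o=arm.observe()
P,R=knobpose(-15,-.03,.02,.21);print(P,delta(o,P,R))
E
```

```text
amber [array([0.696, 0.049, 0.06 ]), array([0.68 , 0.046, 0.15 ]), array([0.667, 0.045, 0.22 ])]
jar [array([0.644, 0.257, 0.06 ]), array([0.632, 0.236, 0.15 ]), array([0.623, 0.219, 0.22 ])]
dil [array([ 0.67 , -0.135,  0.06 ]), array([ 0.656, -0.121,  0.15 ]), array([ 0.645, -0.11 ,  0.22 ])]
[0.44263818 0.09529754 0.27030995] (array([ 445.2, -467.8,  -66.2]), array([-0.205,  0.103, -1.461]))
```

Request:
arm_command --rows '[{"tz": -66, "gripper": 0}, {"tx": 74, "ty": -78, "tz": -66, "ax": -0.034, "ay": 0.017, "az": -0.24, "gripper": 0}, {"tx": 148, "ty": -156, "tz": -66, "ax": -0.07, "ay": 0.034, "az": -0.48, "gripper": 0}, {"tx": 222, "ty": -234, "tz": -66, "ax": -0.1, "ay": 0.05, "az": -0.73, "gripper": 0}, {"tx": 445, "ty": -468, "tz": -66, "ax": -0.205, "ay": 0.103, "az": -1.46, "gripper": 0}, {"tx": 445, "ty": -468, "tz": -66, "ax": -0.205, "ay": 0.103, "az": -1.46, "gripper": 0}, {"tx": 445, "ty": -468, "tz": -66, "ax": -0.205, "ay": 0.103, "az": -1.46, "gripper": 0}, {"tx": 445, "ty": -468, "tz": -66, "ax": -0.205, "ay": 0.103, "az": -1.46, "gripper": 0}, {"tx": 445, "ty": -468, "tz": -66, "ax": -0.205, "ay": 0.103, "az": -1.46, "gripper": 0}, {"tx": 445, "ty": -468, "tz": -66, "ax": -0.205, "ay": 0.103, "az": -1.46, "gripper": 0}, {"tx": 445, "ty": -468, "tz": -66, "ax": -0.205, "ay": 0.103, "az": -1.46, "gripper": 0}, {"tx": 445, "ty": -468, "tz": -66, "ax": -0.205, "ay": 0.103, "az": -1.46, "gripper": 0}]' --grip_force 40

```text
schema error: expected keys tx, ty, tz, ax, ay, az, gripper
```

Run:
```python
from h import *
from bench import arm
o=arm.observe();P,R=knobpose(-15,-.03,.02,.21);print(o["t"],o["tool_pos"],delta(o,P,R),o["q"])
```

```text
0.1 [ 0.21097527 -0.50737543  0.20315459] (array([ 445.2, -467.8,  -66.2]), array([-0.205,  0.103, -1.461])) [-7.90559508e+01  1.48561245e+01  8.80038794e+01  1.98307055e-03
  7.72350529e+01 -1.16177381e+01]
```

All keys are needed in every row.

Request:
arm_command --rows '[{"tx": 0, "ty": 0, "tz": -40, "ax": 0, "ay": 0, "az": 0, "gripper": 0}, {"tx": 74, "ty": -78, "tz": -66, "ax": -0.034, "ay": 0.017, "az": -0.24, "gripper": 0}, {"tx": 148, "ty": -156, "tz": -66, "ax": -0.07, "ay": 0.034, "az": -0.48, "gripper": 0}, {"tx": 222, "ty": -234, "tz": -66, "ax": -0.1, "ay": 0.05, "az": -0.73, "gripper": 0}, {"tx": 445, "ty": -468, "tz": -66, "ax": -0.205, "ay": 0.103, "az": -1.46, "gripper": 0}, {"tx": 445, "ty": -468, "tz": -66, "ax": -0.205, "ay": 0.103, "az": -1.46, "gripper": 0}, {"tx": 445, "ty": -468, "tz": -66, "ax": -0.205, "ay": 0.103, "az": -1.46, "gripper": 0}, {"tx": 445, "ty": -468, "tz": -66, "ax": -0.205, "ay": 0.103, "az": -1.46, "gripper": 0}, {"tx": 445, "ty": -468, "tz": -66, "ax": -0.205, "ay": 0.103, "az": -1.46, "gripper": 0}, {"tx": 445, "ty": -468, "tz": -66, "ax": -0.205, "ay": 0.103, "az": -1.46, "gripper": 0}, {"tx": 445, "ty": -468, "tz": -66, "ax": -0.205, "ay": 0.103, "az": -1.46, "gripper": 0}, {"tx": 445, "ty": -468, "tz": -66, "ax": -0.205, "ay": 0.103, "az": -1.46, "gripper": 0}]' --grip_force 40

```text
t: 1.1
tool_pos: [0.3745, -0.0793, 0.2662]
tcp_rot: [[-0.186, 0.963, 0.197], [0.982, 0.191, -0.005], [-0.043, 0.192, -0.98]]
contact_force: [-0.0, -0.6, -0.4]
gripper_width: 0.002
```

Run:
```python
from h import *
from bench import arm
o=arm.observe();P,R=knobpose(-15,-.03,.02,.21);print(o["t"],o["tool_pos"],delta(o,P,R),o["q"].round(1))
```

```text
1.1 [ 0.37453377 -0.07925297  0.26621799] (array([158.5,  99.6,   8.5]), array([-0.013,  0.008, -0.097])) [-35.5 -14.1 109.4   6.5  75.2 -47.6]
```

Request:
arm_command --rows '[{"tx": 158, "ty": 100, "tz": 8, "ax": -0.013, "ay": 0.008, "az": -0.097, "gripper": 0}, {"tx": 158, "ty": 100, "tz": 8, "ax": -0.013, "ay": 0.008, "az": -0.097, "gripper": 0}, {"tx": 158, "ty": 100, "tz": 8, "ax": -0.013, "ay": 0.008, "az": -0.097, "gripper": 0}, {"tx": 158, "ty": 100, "tz": 8, "ax": -0.013, "ay": 0.008, "az": -0.097, "gripper": 0}, {"tx": 158, "ty": 100, "tz": 8, "ax": -0.013, "ay": 0.008, "az": -0.097, "gripper": 0}, {"tx": 158, "ty": 100, "tz": 8, "ax": -0.013, "ay": 0.008, "az": -0.097, "gripper": 0}, {"tx": 158, "ty": 100, "tz": 8, "ax": -0.013, "ay": 0.008, "az": -0.097, "gripper": 0}, {"tx": 158, "ty": 100, "tz": 8, "ax": -0.013, "ay": 0.008, "az": -0.097, "gripper": 0}]'

```text
t: 1.77
tool_pos: [0.4435, 0.0921, 0.2704]
tcp_rot: [[-0.275, 0.939, 0.205], [0.96, 0.28, 0.005], [-0.053, 0.198, -0.979]]
contact_force: [-1.2, 0.1, 0.7]
gripper_width: -0.0
```

Run:
```python
from h import *
from bench import arm
import pickle
o=arm.observe();P,R=knobpose(-15,-.03,.02,.21);print(o["t"],o["tool_pos"],delta(o,P,R),o["q"].round(1))
c=arm.capture("wrist");pickle.dump(c,open("w0.pkl","wb"));print(-np.array(c["R"]).T@c["t"],np.round(c["R"],2).tolist())
m=masks(c);print(blobs(m["green"],20),blobs(m["red"],10),proj(c,C))
cv2.imwrite("pics/w0.png",cv2.resize(c["pixels"][:,:,::-1],(800,600)))
```

```text
1.7667 [0.44348512 0.09213772 0.27035689] (array([ 3.3,  0.1, -0.1]), array([-0.003,  0.   , -0.005])) [ -3.2  -6.1 102.7   1.   71.5 -19.8]
[0.38896338 0.16084626 0.43262214] [[0.94, 0.28, 0.2], [0.21, -0.92, 0.33], [0.27, -0.26, -0.92]]
[(np.int32(20), [290.0, 242.2])] [(np.int32(26), [268.3, 149.2]), (np.int32(741), [486.5, 215.5]), (np.int32(288), [414.6, 269.0]), (np.int32(30), [507.3, 243.1]), (np.int32(15), [440.0, 240.1]), (np.int32(1329), [494.1, 300.3]), (np.int32(440), [468.9, 298.5]), (np.int32(148), [434.2, 305.8]), (np.int32(54), [452.6, 304.6])] (np.float64(283.2133072470666), np.float64(175.11395287136583))
```

View pics/w0.png

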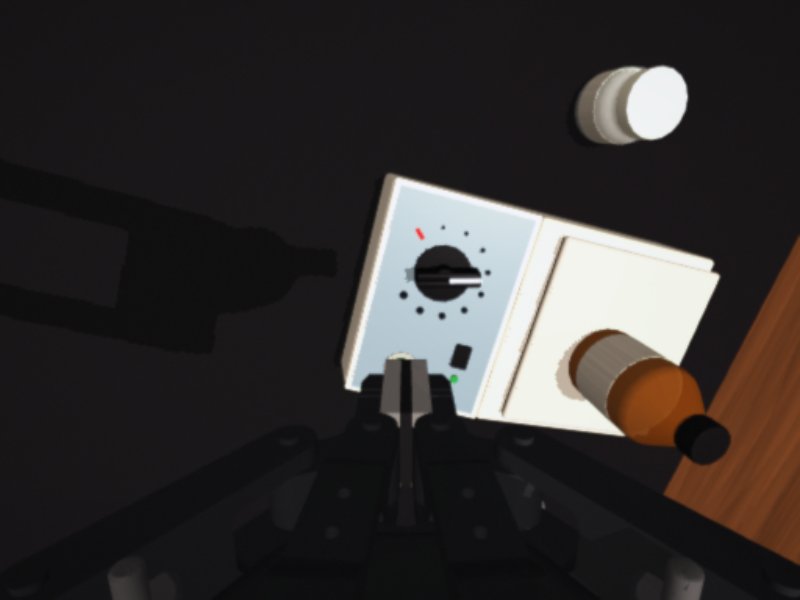

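The wrist view (800x600) shows the dial centre near (443,272), the red bar at (420,233) and dots 1 to 9 running clockwise to (403,295). The raised white pointer line runs (450,282)-(482,280), near dot 4 at (488,272). I'll measure it on the two planes.

```bash
cat >> h.py <<'E'
def onpl(c,u,v,h):
    X,Y,Z=frame();o,d=ray(c,u,v);P=o+d*((C+h*Z-o)@Z)/(d@Z);return np.array([(P-C)@X,(P-C)@Y])*1e3
def pointer(c,h=.028):
    "cw angle of the white line, line ends in panel mm"
    p=c["pixels"].astype(int);w=p.min(2)>150
    k=[]
    for v,u in zip(*np.nonzero(w)):
        q=onpl(c,u,v,h)
        if np.hypot(*q)<31: k.append(q)
    k=np.array(k);m=k.mean(0);s=np.linalg.svd(k-m)[2][0];s*=np.sign(s@m)
    return np.degrees(np.arctan2(-s[1],s[0])),np.degrees(np.arctan2(-m[1],m[0])),m,len(k)
E
python3 - <<'E'
from h import *
import pickle
c=pickle.load(open("w0.pkl","rb"));d=pickle.load(open("c0.pkl","rb"))
px=[(268.3,149.2)]+[(u*.64,v*.64) for u,v in [(443,227),(466,233),(482,250),(488,272),(481,294),(464,310),(442,316),(420,310),(403,295)]]
k=np.array([onpl(c,*p,0) for p in px])
A=np.c_[2*k,np.ones(10)];s=np.linalg.lstsq(A,(k**2).sum(1),rcond=None)[0]
r=k-s[:2];print("centre",s[:2],np.hypot(*r.T).round(1),(np.degrees(np.arctan2(-r[:,1],r[:,0]))-(-135+30*np.arange(10))+180)%360-180)
print(pointer(c),pointer(d["top"]))
for q in ([450,282],[482,280]): print(onpl(c,q[0]*.64,q[1]*.64,.028)-s[:2])
E
```

```text
centre [-0.53859355  0.77981933] [38.  37.7 37.8 37.4 38.  37.9 37.9 38.  37.3 37.9] [-0.28305861  0.00917222 -0.27938491 -0.2690356  -0.54281913 -0.60796878
 -0.36685547 -0.82339365 -0.73217477 -0.55594863]
(np.float64(131.92899201797286), np.float64(50.08717466219284), array([ 5.15088241, -6.15758477]), 775) (np.float64(-68.16195126854356), np.float64(-155.69308304480825), array([-4.3771139 ,  1.97697889]), 209)
[4.1979358  0.10148687]
[27.63405695  7.9491245 ]
```

```bash
sed -i 's/PSI=.*/PSI=np.radians(2.0);C=np.array([.5195,.0867,.072])/; s/w=p.min(2)>150/w=(p.min(2)>150)\&(abs(p[...,0]-p[...,2])<12)/' h.py
python3 - <<'E'
from h import *
from bench import arm
import pickle
c=pickle.load(open("w0.pkl","rb"));print(pointer(c))
o=arm.observe()
for h in (.05,.012):print(delta(o,*knobpose(-15,.02,.022,h)))
E
```

```text
(np.float64(-15.213429717940386), np.float64(-17.254474356829807), array([14.18668189,  4.40629653]), 61)
(array([  7.2,  50.1, 159.8]), array([-0.003,  0.002, -0.013]))
(array([  7.3,  50.2, 197.8]), array([-0.003,  0.002, -0.013]))
```

The pointer reads -15.2°, so the knob is in click 4. I'll bring the closed fingertips down on the left side of the wing.

Request:
arm_command --rows '[{"tx": 7, "ty": 50, "tz": 20, "ax": 0, "ay": 0, "az": -0.013, "gripper": 0}, {"tx": 7, "ty": 50, "tz": 40, "ax": 0, "ay": 0, "az": -0.013, "gripper": 0}, {"tx": 7, "ty": 50, "tz": 75, "ax": 0, "ay": 0, "az": -0.013, "gripper": 0}, {"tx": 7, "ty": 50, "tz": 110, "ax": 0, "ay": 0, "az": -0.013, "gripper": 0}, {"tx": 7, "ty": 50, "tz": 140, "ax": 0, "ay": 0, "az": -0.013, "gripper": 0}, {"tx": 7, "ty": 50, "tz": 160, "ax": 0, "ay": 0, "az": -0.013, "gripper": 0}, {"tx": 7, "ty": 50, "tz": 170, "ax": 0, "ay": 0, "az": -0.013, "gripper": 0}, {"tx": 7, "ty": 50, "tz": 180, "ax": 0, "ay": 0, "az": -0.013, "gripper": 0}, {"tx": 7, "ty": 50, "tz": 190, "ax": 0, "ay": 0, "az": -0.013, "gripper": 0}, {"tx": 7, "ty": 50, "tz": 195, "ax": 0, "ay": 0, "az": -0.013, "gripper": 0}, {"tx": 7, "ty": 50, "tz": 198, "ax": 0, "ay": 0, "az": -0.013, "gripper": 0}, {"tx": 7, "ty": 50, "tz": 198, "ax": 0, "ay": 0, "az": -0.013, "gripper": 0}]'

```text
t: 2.82
tool_pos: [0.5302, 0.114, 0.0869]
tcp_rot: [[-0.287, 0.935, 0.207], [0.956, 0.292, 0.005], [-0.056, 0.199, -0.978]]
contact_force: [-0.6, -0.4, 0.1]
gripper_width: -0.003
```

Run:
```python
from h import *
from bench import arm
o=arm.observe();print(o["contact_force"].round(2))
for th,off in ((-15,.022),(-15,.017),(-10,.017),(0,.017),(10,.017),(20,.017),(30,.017),(35,.017)):print(th,*delta(o,*knobpose(th,.02,off,.012)))
c=arm.capture("wrist");print(pointer(c))
cv2.imwrite("pics/w1.png",c["pixels"][60:330,150:450,::-1].repeat(2,0).repeat(2,1))
```

```text
[-0.65 -0.4   0.1 ]
-15 [-0.2 -1.   0.2] [-0.001  0.002  0.001]
-15 [-5.2 -1.   0.2] [-0.001  0.002  0.001]
-10 [-7.   0.4  0.2] [-0.001  0.002  0.088]
0 [-11.    2.7   0.2] [-0.001  0.002  0.262]
10 [-15.3   4.3   0.2] [-0.001  0.002  0.437]
20 [-19.8   5.1   0.2] [-0.001  0.002  0.611]
30 [-24.3   5.1   0.2] [-0.001  0.003  0.786]
35 [-26.6   4.9   0.2] [-0.001  0.003  0.873]h.py:38: RuntimeWarning: Mean of empty slice.
  k=np.array(k);m=k.mean(0);s=np.linalg.svd(k-m)[2][0];s*=np.sign(s@m)
  ret = ret.dtype.type(ret / rcount)
Traceback (most recent call last):
  File "h.py", line 38, in pointer
    k=np.array(k);m=k.mean(0);s=np.linalg.svd(k-m)[2][0];s*=np.sign(s@m)
                                ~~~~~~~~~~~~~^^^^^
numpy.linalg.LinAlgError: 1-dimensional array given. Array must be at least two-dimensional
```

The knob is hidden behind the fingers from this pose, so I'll push the first click in and judge it by force.

Request:
arm_command --rows '[{"tx": -3, "ty": -1, "tz": 0, "ax": 0, "ay": 0, "az": 0, "gripper": 0}, {"tx": -5, "ty": -1, "tz": 0, "ax": 0, "ay": 0, "az": 0, "gripper": 0}, {"tx": -5.7, "ty": -0.4, "tz": 0, "ax": 0, "ay": 0, "az": 0.03, "gripper": 0}, {"tx": -6.4, "ty": 0, "tz": 0, "ax": 0, "ay": 0, "az": 0.06, "gripper": 0}, {"tx": -7, "ty": 0.4, "tz": 0, "ax": 0, "ay": 0, "az": 0.088, "gripper": 0}, {"tx": -7.8, "ty": 0.9, "tz": 0, "ax": 0, "ay": 0, "az": 0.123, "gripper": 0}]'

```text
t: 3.37
tool_pos: [0.5334, 0.1068, 0.088]
tcp_rot: [[-0.169, 0.964, 0.208], [0.985, 0.171, 0.005], [-0.031, 0.205, -0.978]]
contact_force: [-0.4, -0.6, 0.1]
gripper_width: -0.001
```

Run:
```python
from h import *
from bench import arm
o=arm.observe();R=o["tcp_rot"];print((R.T@o["contact_force"]).round(2))
for th in (-8,-5,0,3,6):print(th,*delta(o,*knobpose(th,.02,.017,.012)))
```

```text
[-0.51 -0.47 -0.16]
-8 [ 0.1 -0.2  0.6] [-0.001  0.002 -0.001]
-5 [-1.   0.7  0.6] [-0.001  0.002  0.051]
0 [-2.9  2.   0.6] [-0.     0.002  0.138]
3 [-4.   2.7  0.6] [-0.     0.002  0.191]
6 [-5.3  3.3  0.6] [-0.     0.002  0.243]
```

Request:
arm_command --rows '[{"tx": -0.6, "ty": 0.4, "tz": 0, "ax": 0, "ay": 0, "az": 0.03, "gripper": 0}, {"tx": -1.3, "ty": 0.8, "tz": 0, "ax": 0, "ay": 0, "az": 0.06, "gripper": 0}, {"tx": -2, "ty": 1.3, "tz": 0, "ax": 0, "ay": 0, "az": 0.095, "gripper": 0}, {"tx": -2.9, "ty": 2, "tz": 0, "ax": 0, "ay": 0, "az": 0.138, "gripper": 0}]'

```text
t: 3.7
tool_pos: [0.5358, 0.1043, 0.0885]
tcp_rot: [[-0.034, 0.978, 0.208], [0.999, 0.034, 0.005], [-0.002, 0.208, -0.978]]
contact_force: [0.6, -0.5, 0.2]
gripper_width: 0.006
```

Run:
```python
from h import *
from bench import arm
o=arm.observe();R=o["tcp_rot"];print((R.T@o["contact_force"]).round(2))
for th in (0,3,6,10):print(th,*delta(o,*knobpose(th,.02,.017,.012)))
c=arm.capture("wrist");d=arm.capture("top")
a=cv2.resize(c["pixels"][90:290,190:390],(400,400),interpolation=2);b=cv2.resize(d["pixels"][180:250,190:290],(400,280),interpolation=2)
cv2.imwrite("pics/w1.png",np.hstack([a,np.vstack([b,np.zeros((120,400,3),np.uint8)])])[:,:,::-1])
```

```text
[-0.48  0.65 -0.08]
0 [0.  0.  0.6] [-0.     0.002 -0.   ]
3 [-1.1  0.9  0.6] [-0.     0.002  0.052]
6 [-2.2  1.7  0.6] [-0.     0.002  0.105]
10 [-3.7  2.7  0.6] [-0.     0.002  0.175]
```

View pics/w1.png

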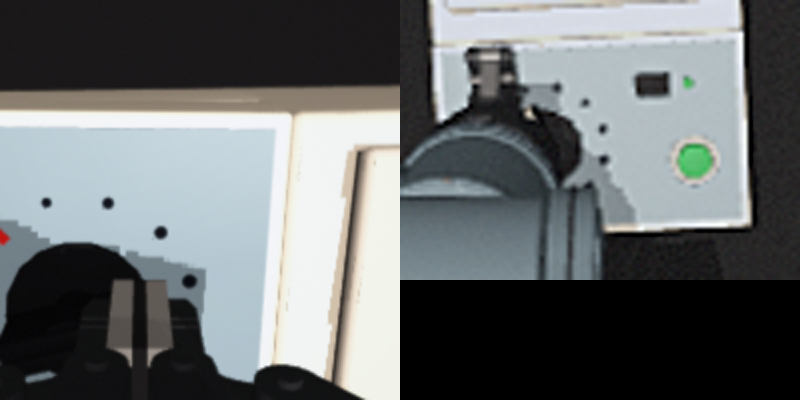

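Run:
```python
from h import *
from bench import arm
d=arm.capture("top");X,Y,Z=frame();w=arm.capture("wrist")
f=lambda c,P,x0,y0,s,ox=0:[round(float(v),0) for v in ((proj(c,P)[0]-x0)*s+ox,(proj(c,P)[1]-y0)*s)]
for th in (-15,0,15,45):
    t=np.radians(th);p=np.cos(t)*X-np.sin(t)*Y
    print(th,[(f(d,C+.028*Z+r*p,190,180,4,400),f(w,C+.028*Z+r*p,190,90,2)) for r in (.004,.016,.028)])
o=arm.observe();print(f(d,o["tool_pos"],190,180,4,400),f(w,o["tool_pos"],190,90,2))
s=arm.capture("scene");q=proj(s,C);print(q)
u,v=int(q[0]),int(q[1]);cv2.imwrite("pics/s1.png",cv2.resize(s["pixels"][v-35:v+35,u-35:u+35,::-1],(560,560),interpolation=2))
for th in (-15,15):
    t=np.radians(th);p=np.cos(t)*X-np.sin(t)*Y;print(th,[f(s,C+.028*Z+r*p,u-35,v-35,8) for r in (.004,.028)])
```

```text
-15 [([538.0, 148.0], [83.0, 347.0]), ([531.0, 130.0], [123.0, 337.0]), ([525.0, 111.0], [164.0, 327.0])]
0 [([539.0, 148.0], [84.0, 350.0]), ([538.0, 128.0], [125.0, 350.0]), ([537.0, 109.0], [167.0, 350.0])]
15 [([541.0, 148.0], [83.0, 353.0]), ([545.0, 129.0], [124.0, 363.0]), ([549.0, 109.0], [163.0, 372.0])]
45 [([544.0, 150.0], [80.0, 358.0]), ([557.0, 135.0], [110.0, 384.0]), ([571.0, 120.0], [138.0, 409.0])]
[511.0, 119.0] [139.0, 274.0]
(np.float64(246.18415230861032), np.float64(160.55238189678988))
-15 [[279.0, 231.0], [341.0, 247.0]]
15 [[275.0, 235.0], [312.0, 273.0]]
```

View pics/s1.png

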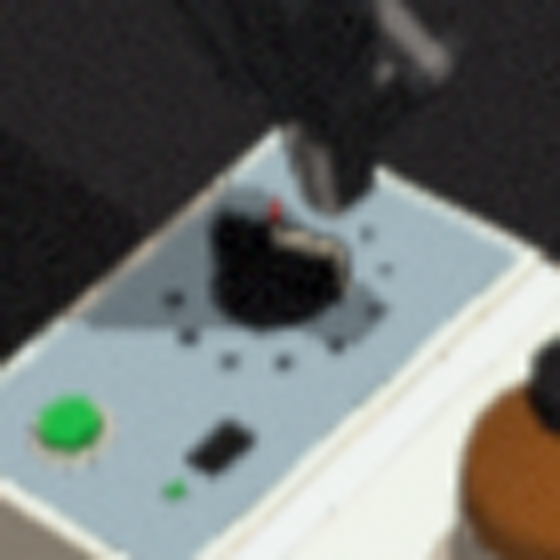

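The scene crop shows the pointer line still at (279,231)-(341,250), so still click 4. The fingertip stands just left of the wing and is narrower than I assumed. I'll plan with a smaller half-width.

Run:
```python
from h import *
from bench import arm
o=arm.observe()
for th,off in ((-15,.0145),(-15,.0115),(-11,.0115),(-8,.0115),(-4,.0115),(0,.0115),(3,.0115)):print(th,*delta(o,*knobpose(th,.021,off,.012)))
```

```text
-15 [ 2.4 -3.2  0.3] [-0.001  0.002 -0.259]
-15 [-0.5 -2.4  0.3] [-0.001  0.002 -0.259]
-11 [-1.8 -1.3  0.3] [-0.001  0.002 -0.189]
-8 [-2.8 -0.5  0.3] [-0.001  0.002 -0.137]
-4 [-4.1  0.4  0.3] [-0.001  0.002 -0.067]
0 [-5.6  1.3  0.3] [-0.001  0.002  0.003]
3 [-6.7  1.9  0.3] [-0.001  0.002  0.055]
```

Request:
arm_command --rows '[{"tx": 2.4, "ty": -2, "tz": 0, "ax": 0, "ay": 0, "az": -0.12, "gripper": 0}, {"tx": 2.4, "ty": -3.2, "tz": 0, "ax": 0, "ay": 0, "az": -0.259, "gripper": 0}, {"tx": 1, "ty": -2.8, "tz": 0, "ax": 0, "ay": 0, "az": -0.259, "gripper": 0}, {"tx": -0.5, "ty": -2.4, "tz": 0, "ax": 0, "ay": 0, "az": -0.259, "gripper": 0}, {"tx": -1.2, "ty": -1.8, "tz": 0, "ax": 0, "ay": 0, "az": -0.224, "gripper": 0}, {"tx": -1.8, "ty": -1.3, "tz": 0, "ax": 0, "ay": 0, "az": -0.189, "gripper": 0}]'

```text
t: 4.45
tool_pos: [0.5345, 0.1023, 0.0877]
tcp_rot: [[-0.214, 0.955, 0.207], [0.976, 0.218, 0.005], [-0.04, 0.203, -0.978]]
contact_force: [0.0, -0.5, -0.3]
gripper_width: -0.001
```

```bash
cat > f.py <<'E'
from h import *
from bench import arm
import sys
o=arm.observe();R=o["tcp_rot"];print(o["t"],"F tool",(R.T@o["contact_force"]).round(2))
off=float(sys.argv[1])
for th in map(float,sys.argv[2:]):print(th,*delta(o,*knobpose(th,.021,off,.012)))
s=arm.capture("scene");X,Y,Z=frame();w=s["pixels"].astype(int);k=[]
for v,u in zip(*np.nonzero(w.min(2)>-1)):
    if abs(u-246)<20 and abs(v-158)<20:
        q=onpl(s,u,v,.028);r=np.hypot(*q)
        if 8<r<26 : k.append((np.degrees(np.arctan2(-q[1],q[0])),r,w[v,u].sum()))
k=np.array(k)
for a in range(-20,76,5):
    m=abs(k[:,0]-a)<4;print(a,int(k[m,2].mean()) if m.any() else None,end=' ')
E
python3 f.py .0115 -11 -8 -4 0 3
```

```text
4.45 F tool [-0.47 -0.14  0.31]
-11.0 [ 0.2 -0.   0.1] [-0.002  0.002 -0.007]
-8.0 [-0.9  0.5  0.1] [-0.001  0.002  0.046]
-4.0 [-2.4  1.2  0.1] [-0.001  0.002  0.115]
0.0 [-4.   1.8  0.1] [-0.001  0.002  0.185]
3.0 [-5.2  2.2  0.1] [-0.001  0.002  0.238]
-20 394 -15 388 -10 328 -5 313 0 181 5 152 10 81 15 54 20 29 25 43 30 39 35 17 40 25 45 30 50 23 55 26 60 17 65 17 70 29 75 33
```

Request:
arm_command --rows '[{"tx": -0.9, "ty": 0.5, "tz": 0, "ax": 0, "ay": 0, "az": 0.046, "gripper": 0}, {"tx": -1.6, "ty": 0.8, "tz": 0, "ax": 0, "ay": 0, "az": 0.08, "gripper": 0}, {"tx": -2.4, "ty": 1.2, "tz": 0, "ax": 0, "ay": 0, "az": 0.115, "gripper": 0}, {"tx": -2.4, "ty": 1.2, "tz": 0, "ax": 0, "ay": 0, "az": 0.115, "gripper": 0}]'

```text
t: 4.83
tool_pos: [0.5363, 0.1003, 0.0881]
tcp_rot: [[-0.105, 0.973, 0.207], [0.994, 0.106, 0.005], [-0.017, 0.206, -0.978]]
contact_force: [-0.3, -0.1, 0.8]
gripper_width: 0.001
```

```bash
python3 f.py .0115 -4 -2 0 3 6 10
```

```text
4.8333 F tool [-0.09 -0.11 -0.88]
-4.0 [-0.  -0.   0.1] [-0.001  0.002  0.003]
-2.0 [-0.8  0.3  0.1] [-0.001  0.002  0.038]
0.0 [-1.5  0.7  0.1] [-0.001  0.002  0.072]
3.0 [-2.7  1.2  0.1] [-0.001  0.002  0.125]
6.0 [-3.8  1.6  0.1] [-0.001  0.002  0.177]
10.0 [-5.4  2.1  0.1] [-0.001  0.002  0.247]
-20 397 -15 380 -10 334 -5 312 0 184 5 154 10 92 15 56 20 31 25 54 30 49 35 28 40 31 45 23 50 28 55 27 60 20 65 30 70 36 75 31
```

Run:
```python
from h import *
from bench import arm
s=arm.capture("scene");o=arm.observe();R=o["tcp_rot"];X,Y,Z=frame()
u,v=246,150;im=cv2.resize(s["pixels"][v-35:v+35,u-35:u+35,::-1],(560,560),interpolation=2)
g=lambda P:tuple(int(round((a-b+35+.5)*8)) for a,b in zip(proj(s,P),(u,v)))
cv2.circle(im,g(o["tool_pos"]),3,(255,0,255),-1);cv2.circle(im,g(o["tool_pos"]-.03*R[:,2]),3,(255,255,0),-1)
t=np.radians(-15);p=np.cos(t)*X-np.sin(t)*Y
cv2.circle(im,g(C+.028*Z+.028*p),3,(0,255,255),-1);cv2.circle(im,g(C+.028*Z),3,(0,0,255),-1)
n=np.cos(t)*Y+np.sin(t)*X;print(((o["tool_pos"]-C)@np.c_[p,n,Z]*1e3).round(1))
c=arm.capture("wrist");a=cv2.resize(c["pixels"][150:384,150:384,::-1],(560,560))
for q in(o["tool_pos"],C+.028*Z+.028*p):
    z=proj(c,q);cv2.circle(a,(int((z[0]-150)*2.393),int((z[1]-150)*2.393)),3,(255,0,255),-1)
cv2.imwrite("pics/s2.png",cv2.resize(np.hstack([im,a]),(800,400)))
```

```text
[22.7  7.5 12.1]
```

View pics/s2.png

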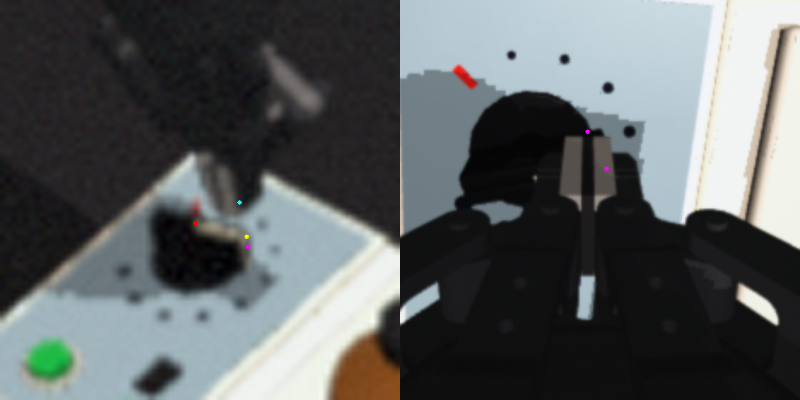

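The left half is the scene crop: the light finger ends near (235,213), while the computed TCP is at (247,245). The right half is the wrist crop, with the finger ending at (588,138). I'll check the tip height against the earlier unobstructed crop s1.png, where the tip was at about (330,210).

Run:
```python
from h import *
import pickle
s=pickle.load(open("c0.pkl","rb"))["scene"]
g=lambda P:[round((a-b+35+.5)*8) for a,b in zip(proj(s,P),(246,160))]
z=np.array([.208,.005,-.978]);x=np.array([0,1,0]);P=np.array([.5358,.1043,.0885])
for b in (0,.01,.02,.03): print(b,[g(P-b*z+d*x) for d in(-.011,0,.011)])
```

```text
0 [[333, 275], [354, 257], [376, 239]]
0.01 [[328, 255], [350, 237], [372, 218]]
0.02 [[324, 235], [346, 216], [368, 198]]
0.03 [[320, 214], [342, 195], [364, 177]]
```

Run:
```python
from h import *
from bench import arm
o=arm.observe();c=arm.capture("wrist");R=o["tcp_rot"];print(o["tcp_rot"][:,2])
for b in (0,.01,.02,.03): print(b,[[round((k-150)*2.393*400/560+400*j) for k,j in zip(proj(c,o["tool_pos"]-b*R[:,2]+d*R[:,0]),(1,0))] for d in (-.011,0,.011)])
print(delta(o,*knobpose(-15,.022,.024,.012)))
```

```text
[ 0.20655664  0.00490317 -0.97842236]
0 [[587, 160], [587, 132], [587, 103]]
0.01 [[587, 173], [587, 143], [587, 113]]
0.02 [[587, 187], [587, 156], [587, 124]]
0.03 [[587, 204], [587, 171], [587, 137]]
(array([16.1, -3.7,  0.1]), array([-0.002,  0.002, -0.186]))
```

Request:
arm_command --rows '[{"tx": 8, "ty": -2, "tz": 0, "ax": 0, "ay": 0, "az": -0.1, "gripper": 0}, {"tx": 16, "ty": -4, "tz": 0, "ax": 0, "ay": 0, "az": -0.186, "gripper": 0}, {"tx": 16, "ty": -4, "tz": 1, "ax": 0, "ay": 0, "az": -0.186, "gripper": 0}, {"tx": 16, "ty": -4, "tz": 2, "ax": 0, "ay": 0, "az": -0.186, "gripper": 0}, {"tx": 16, "ty": -4, "tz": 3, "ax": 0, "ay": 0, "az": -0.186, "gripper": 0}, {"tx": 16, "ty": -4, "tz": 4, "ax": 0, "ay": 0, "az": -0.186, "gripper": 0}, {"tx": 16, "ty": -4, "tz": 5, "ax": 0, "ay": 0, "az": -0.186, "gripper": 0}, {"tx": 16, "ty": -4, "tz": 6, "ax": 0, "ay": 0, "az": -0.186, "gripper": 0}]'

```text
t: 5.7
tool_pos: [0.5317, 0.1157, 0.0808]
tcp_rot: [[-0.285, 0.936, 0.206], [0.957, 0.29, 0.005], [-0.055, 0.199, -0.978]]
contact_force: [-0.3, -0.2, 0.4]
gripper_width: -0.001
```

Run:
```python
from h import *
from bench import arm
o=arm.observe();R=o["tcp_rot"];print(o["t"],R.T@o["contact_force"]);print(delta(o,*knobpose(-15,.022,.024,.012)))
s=arm.capture("scene")
im=cv2.resize(s["pixels"][115:185,211:281,::-1],(700,560),interpolation=0)
print([[round((a-b)*8) for a,b in zip(proj(s,o["tool_pos"]-q*R[:,2]),(211,115))] for q in (0,.01,.02,.03)])
im=cv2.resize(s["pixels"][115:185,211:281,::-1],(560,560),interpolation=cv2.INTER_LANCZOS4);im=np.clip(im.astype(float)*1.8,0,255)
cv2.imwrite("pics/s3.png",im)
```

```text
5.7 [-0.10493578 -0.29986596 -0.4517096 ]
(array([ 0.2,  0.3, -6.1]), array([-0.002,  0.002, -0.001]))
[[364, 321], [360, 301], [356, 280], [352, 260]][ WARN:0@3.184] global loadsave.cpp:1063 imwrite_ Unsupported depth image for selected encoder is fallbacked to CV_8U.
```

View pics/s3.png

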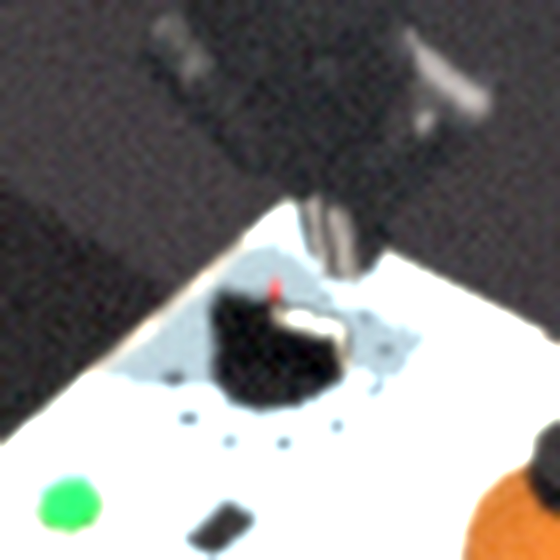

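The boosted crop shows the fingertip ending at about (345,277), against a computed TCP of (364,321). The real tip is about 20 mm higher than reported, so the fingers passed over the wing. I'll lower further and watch the force.

Request:
arm_command --rows '[{"tx": 0, "ty": 0, "tz": 1, "ax": 0, "ay": 0, "az": 0, "gripper": 0}, {"tx": 0, "ty": 0, "tz": 2, "ax": 0, "ay": 0, "az": 0, "gripper": 0}, {"tx": 0, "ty": 0, "tz": 3, "ax": 0, "ay": 0, "az": 0, "gripper": 0}, {"tx": 0, "ty": 0, "tz": 4, "ax": 0, "ay": 0, "az": 0, "gripper": 0}, {"tx": 0, "ty": 0, "tz": 5, "ax": 0, "ay": 0, "az": 0, "gripper": 0}]'

```text
t: 6.17
tool_pos: [0.5326, 0.116, 0.076]
tcp_rot: [[-0.286, 0.936, 0.207], [0.957, 0.291, 0.005], [-0.056, 0.199, -0.978]]
contact_force: [-0.1, 0.1, 0.2]
gripper_width: -0.0
```

Request:
arm_command --rows '[{"tx": 0, "ty": 0, "tz": 1, "ax": 0, "ay": 0, "az": 0, "gripper": 0}, {"tx": 0, "ty": 0, "tz": 2, "ax": 0, "ay": 0, "az": 0, "gripper": 0}, {"tx": 0, "ty": 0, "tz": 3, "ax": 0, "ay": 0, "az": 0, "gripper": 0}, {"tx": 0, "ty": 0, "tz": 3, "ax": 0, "ay": 0, "az": 0, "gripper": 0}]'

```text
t: 6.5
tool_pos: [0.5331, 0.116, 0.0729]
tcp_rot: [[-0.286, 0.936, 0.206], [0.957, 0.291, 0.005], [-0.055, 0.199, -0.978]]
contact_force: [0.4, -0.3, -0.2]
gripper_width: 0.0
```

Run:
```python
from h import *
from bench import arm
o=arm.observe();R=o["tcp_rot"];print(o["t"],R.T@o["contact_force"]);print(delta(o,*knobpose(-15,.022,.024,.012)))
s=arm.capture("scene")
print([[round((a-b)*8) for a,b in zip(proj(s,o["tool_pos"]-q*R[:,2]),(211,115))] for q in (0,.01,.02,.03)])
im=cv2.resize(s["pixels"][115:185,211:281,::-1],(560,560),interpolation=cv2.INTER_LANCZOS4);im=np.clip(im.astype(float)*1.8,0,255).astype(np.uint8)
cv2.imwrite("pics/s4.png",im)
```

```text
6.5 [-0.37743093  0.25541556  0.29366868]
(array([ -0.1,   0.5, -14.1]), array([-0.002,  0.002, -0.   ]))
[[367, 336], [363, 316], [359, 296], [355, 275]]
```

View pics/s4.png

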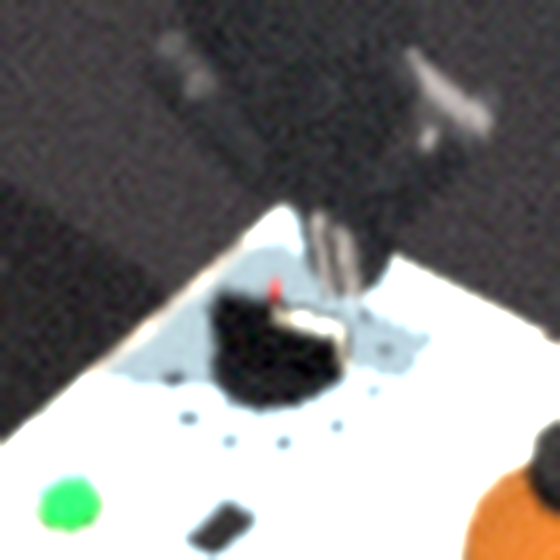

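The TCP reads 2 mm below the panel surface with no force, and the tip is seen at (348,292). That confirms the reported point is about 20 mm beyond the real tip. I'll lower 7 mm more and then push.

Request:
arm_command --rows '[{"tx": 0, "ty": 0, "tz": 2, "ax": 0, "ay": 0, "az": 0, "gripper": 0}, {"tx": 0, "ty": 0, "tz": 4, "ax": 0, "ay": 0, "az": 0, "gripper": 0}, {"tx": 0, "ty": 0, "tz": 5, "ax": 0, "ay": 0, "az": 0, "gripper": 0}, {"tx": 0, "ty": 0, "tz": 6, "ax": 0, "ay": 0, "az": 0, "gripper": 0}, {"tx": 0, "ty": 0, "tz": 7, "ax": 0, "ay": 0, "az": 0, "gripper": 0}]'

```text
t: 6.97
tool_pos: [0.5346, 0.1161, 0.0661]
tcp_rot: [[-0.286, 0.936, 0.206], [0.957, 0.291, 0.005], [-0.056, 0.199, -0.978]]
contact_force: [-0.6, -0.1, 0.4]
gripper_width: -0.002
```

```bash
sed -i 's/knobpose(th,.021,off,.012)/knobpose(th,.021,off,-.009)/' f.py; python3 f.py .017 -15 -13 -11 -8 -4 0 3
```

```text
6.9667 F tool [ 0.06 -0.54 -0.49]
-15.0 [-7.1 -0.5 -0.1] [-0.002  0.002 -0.   ]
-13.0 [-7.8  0.1 -0.1] [-0.002  0.002  0.035]
-11.0 [-8.6  0.6 -0.1] [-0.002  0.002  0.069]
-8.0 [-9.7  1.4 -0.1] [-0.002  0.002  0.122]
-4.0 [-11.4   2.3  -0.1] [-0.002  0.002  0.192]
0.0 [-13.1   3.2  -0.1] [-0.002  0.002  0.261]
3.0 [-14.4   3.7  -0.1] [-0.002  0.002  0.314]
-20 470 -15 522 -10 438 -5 394 0 217 5 171 10 94 15 71 20 42 25 53 30 38 35 31 40 38 45 32 50 12 55 25 60 26 65 34 70 39 75 36
```

Request:
arm_command --rows '[{"tx": -4, "ty": -0.5, "tz": 0, "ax": 0, "ay": 0, "az": 0, "gripper": 0}, {"tx": -7.1, "ty": -0.5, "tz": 0, "ax": 0, "ay": 0, "az": 0, "gripper": 0}, {"tx": -7.8, "ty": 0.1, "tz": 0, "ax": 0, "ay": 0, "az": 0.035, "gripper": 0}, {"tx": -8.6, "ty": 0.6, "tz": 0, "ax": 0, "ay": 0, "az": 0.069, "gripper": 0}, {"tx": -9.2, "ty": 1, "tz": 0, "ax": 0, "ay": 0, "az": 0.095, "gripper": 0}, {"tx": -9.7, "ty": 1.4, "tz": 0, "ax": 0, "ay": 0, "az": 0.122, "gripper": 0}]'

```text
t: 7.52
tool_pos: [0.5383, 0.1078, 0.067]
tcp_rot: [[-0.168, 0.964, 0.206], [0.985, 0.171, 0.006], [-0.029, 0.204, -0.979]]
contact_force: [-1.4, 5.9, -0.8]
gripper_width: 0.003
```

```bash
python3 f.py .017 -8 -4 0 3 6 10
```

```text
7.5167 F tool [ 6.08 -0.55  0.51]
-8.0 [-0.8  0.3  0. ] [-0.002  0.001 -0.002]
-4.0 [-2.3  1.5  0. ] [-0.002  0.001  0.068]
0.0 [-3.9  2.5  0. ] [-0.002  0.001  0.137]
3.0 [-5.1  3.2  0. ] [-0.002  0.001  0.19 ]
6.0 [-6.3  3.8  0. ] [-0.002  0.001  0.242]
10.0 [-8.1  4.6  0. ] [-0.002  0.001  0.312]
-20 306 -15 375 -10 332 -5 313 0 215 5 176 10 91 15 67 20 20 25 38 30 48 35 34 40 34 45 24 50 14 55 22 60 37 65 43 70 37 75 30
```

Contact: 6 N along tool x. I'll push on over the first half-way point.

Request:
arm_command --rows '[{"tx": -0.7, "ty": 0.6, "tz": 0, "ax": 0, "ay": 0, "az": 0.035, "gripper": 0}, {"tx": -1.5, "ty": 1.2, "tz": 0, "ax": 0, "ay": 0, "az": 0.07, "gripper": 0}, {"tx": -2.3, "ty": 1.7, "tz": 0, "ax": 0, "ay": 0, "az": 0.105, "gripper": 0}, {"tx": -3.1, "ty": 2.2, "tz": 0, "ax": 0, "ay": 0, "az": 0.139, "gripper": 0}, {"tx": -3.7, "ty": 2.6, "tz": 0, "ax": 0, "ay": 0, "az": 0.165, "gripper": 0}, {"tx": -4.3, "ty": 2.9, "tz": 0, "ax": 0, "ay": 0, "az": 0.192, "gripper": 0}]'

```text
t: 8.07
tool_pos: [0.5423, 0.1032, 0.0678]
tcp_rot: [[0.018, 0.978, 0.206], [1.0, -0.02, 0.005], [0.009, 0.206, -0.978]]
contact_force: [-0.3, -0.4, 0.1]
gripper_width: 0.001
```

```bash
python3 f.py .017 3 6 10 15 20 25 28 30 33
```

```text
8.0667 F tool [-0.39 -0.25 -0.2 ]
3.0 [ 0.1 -0.1  0.1] [-0.001  0.002 -0.002]
6.0 [-1.   0.7  0.1] [-0.001  0.002  0.051]
10.0 [-2.5  1.8  0.1] [-0.001  0.003  0.121]
15.0 [-4.6  2.9  0.1] [-0.001  0.003  0.208]
20.0 [-6.7  3.9  0.1] [-0.001  0.003  0.295]
25.0 [-9.   4.7  0.1] [-0.001  0.003  0.382]
28.0 [-10.3   5.1   0.1] [-0.001  0.003  0.435]
30.0 [-11.2   5.3   0.1] [-0.001  0.003  0.47 ]
33.0 [-12.6   5.6   0.1] [-0.001  0.003  0.522]
-20 211 -15 171 -10 218 -5 280 0 386 5 371 10 326 15 248 20 95 25 106 30 84 35 42 40 40 45 24 50 30 55 39 60 48 65 32 70 25 75 32
```

The force dropped to zero and the line moved on, so that is one click. Next I'll bring the finger up to the wing again to confirm click 5.

Request:
arm_command --rows '[{"tx": -1, "ty": 0.7, "tz": 0, "ax": 0, "ay": 0, "az": 0.051, "gripper": 0}, {"tx": -2.5, "ty": 1.8, "tz": 0, "ax": 0, "ay": 0, "az": 0.121, "gripper": 0}, {"tx": -3.5, "ty": 2.4, "tz": 0, "ax": 0, "ay": 0, "az": 0.165, "gripper": 0}, {"tx": -4.6, "ty": 2.9, "tz": 0, "ax": 0, "ay": 0, "az": 0.208, "gripper": 0}, {"tx": -5.7, "ty": 3.4, "tz": 0, "ax": 0, "ay": 0, "az": 0.25, "gripper": 0}, {"tx": -6.7, "ty": 3.9, "tz": 0, "ax": 0, "ay": 0, "az": 0.295, "gripper": 0}]'

```text
t: 8.62
tool_pos: [0.5464, 0.0969, 0.0688]
tcp_rot: [[0.303, 0.93, 0.207], [0.951, -0.31, 0.006], [0.07, 0.195, -0.978]]
contact_force: [0.7, 5.1, 0.2]
gripper_width: -0.001
```

```bash
python3 f.py .017 20 25 28 30 33
```

```text
8.6167 F tool [ 5.04 -0.87 -0.05]
20.0 [-0.6 -0.2  0.2] [-0.     0.002 -0.001]
25.0 [-2.5  1.2  0.2] [-0.     0.002  0.087]
28.0 [-3.7  2.   0.2] [0.    0.002 0.139]
30.0 [-4.5  2.4  0.2] [0.    0.002 0.174]
33.0 [-5.7  3.1  0.2] [0.    0.002 0.226]
-20 161 -15 271 -10 202 -5 205 0 201 5 200 10 201 15 341 20 389 25 346 30 274 35 107 40 96 45 56 50 27 55 36 60 42 65 31 70 38 75 38
```

Contact again at about 20°, as click 5 predicts. Now the second click.

Request:
arm_command --rows '[{"tx": -0.9, "ty": 0.7, "tz": 0, "ax": 0, "ay": 0, "az": 0.043, "gripper": 0}, {"tx": -1.9, "ty": 1.4, "tz": 0, "ax": 0, "ay": 0, "az": 0.087, "gripper": 0}, {"tx": -2.5, "ty": 1.8, "tz": 0, "ax": 0, "ay": 0, "az": 0.113, "gripper": 0}, {"tx": -3.1, "ty": 2.2, "tz": 0, "ax": 0, "ay": 0, "az": 0.139, "gripper": 0}, {"tx": -3.9, "ty": 2.6, "tz": 0, "ax": 0, "ay": 0, "az": 0.174, "gripper": 0}, {"tx": -4.7, "ty": 3.1, "tz": 0, "ax": 0, "ay": 0, "az": 0.209, "gripper": 0}]'

```text
t: 9.17
tool_pos: [0.5479, 0.091, 0.0691]
tcp_rot: [[0.488, 0.848, 0.207], [0.866, -0.5, 0.005], [0.108, 0.177, -0.978]]
contact_force: [1.4, 0.9, -0.1]
gripper_width: 0.002
```

```bash
python3 f.py .017 32 25
python3 - <<'E'
from h import *
from bench import arm
o=arm.observe()
for a in ((32,.021,.024,-.009),(32,.021,.024,.04),(32,.021,.024,.09)):print(delta(o,*knobpose(*a)))
E
```

```text
9.1667 F tool [1.46 0.74 0.37]
32.0 [-0.3 -0.4  0.2] [0.001 0.002 0.001]
25.0 [ 2.1 -2.6  0.2] [ 0.001  0.002 -0.121]
-20 91 -15 86 -10 121 -5 154 0 172 5 198 10 234 15 194 20 209 25 282 30 382 35 383 40 339 45 211 50 46 55 90 60 80 65 30 70 39 75 45 (array([ 7. , -0.5,  0.2]), array([ 0.001,  0.003, -0.001]))
(array([  6.9,  -0.4, -48.8]), array([ 0.001,  0.003, -0.001]))
(array([  6.7,  -0.4, -98.8]), array([ 0.001,  0.003, -0.001]))
```

It is close to half way, so I'll push 3° more and then back off and up to look.

Request:
arm_command --rows '[{"tx": -0.6, "ty": 0.4, "tz": 0, "ax": 0, "ay": 0, "az": 0.026, "gripper": 0}, {"tx": -1.3, "ty": 0.7, "tz": 0, "ax": 0, "ay": 0, "az": 0.055, "gripper": 0}, {"tx": -1.3, "ty": 0.7, "tz": 0, "ax": 0, "ay": 0, "az": 0.055, "gripper": 0}]'

```text
t: 9.47
tool_pos: [0.5473, 0.0892, 0.0688]
tcp_rot: [[0.534, 0.82, 0.206], [0.837, -0.547, 0.004], [0.116, 0.17, -0.978]]
contact_force: [-0.1, -0.3, 0.4]
gripper_width: -0.0
```

Request:
arm_command --rows '[{"tx": 4, "ty": 0, "tz": 0, "ax": 0, "ay": 0, "az": 0, "gripper": 0}, {"tx": 8, "ty": 0, "tz": 0, "ax": 0, "ay": 0, "az": 0, "gripper": 0}, {"tx": 8, "ty": 0, "tz": -30, "ax": 0, "ay": 0, "az": 0, "gripper": 0}, {"tx": 8, "ty": 0, "tz": -65, "ax": 0, "ay": 0, "az": 0, "gripper": 0}, {"tx": 8, "ty": 0, "tz": -100, "ax": 0, "ay": 0, "az": 0, "gripper": 0}, {"tx": 8, "ty": -30, "tz": -135, "ax": 0, "ay": 0, "az": 0, "gripper": 0}, {"tx": 8, "ty": -60, "tz": -165, "ax": 0, "ay": 0, "az": 0, "gripper": 0}, {"tx": 8, "ty": -60, "tz": -165, "ax": 0, "ay": 0, "az": 0, "gripper": 0}]'

```text
t: 10.13
tool_pos: [0.4669, 0.1305, 0.2258]
tcp_rot: [[0.531, 0.821, 0.212], [0.839, -0.544, 0.006], [0.121, 0.175, -0.977]]
contact_force: [1.0, 0.6, -0.0]
gripper_width: 0.0
```

Run:
```python
from h import *
from bench import arm
o=arm.observe();print(o["t"],o["tool_pos"])
for n in("wrist","scene"):
    c=arm.capture(n)
    try: print(n,pointer(c))
    except Exception as e: print(n,e)
    if n=="wrist": cv2.imwrite("pics/w5.png",c["pixels"][:,:,::-1])
```

```text
10.1333 [0.46690859 0.13052816 0.22575836]
wrist (np.float64(45.19799979788554), np.float64(45.390692802878434), array([ 10.67541129, -10.82200175]), 81)
scene (np.float64(-164.88905106904537), np.float64(113.3396645016564), array([-3.9738504 , -9.20962242]), 9)
```

View pics/w5.png

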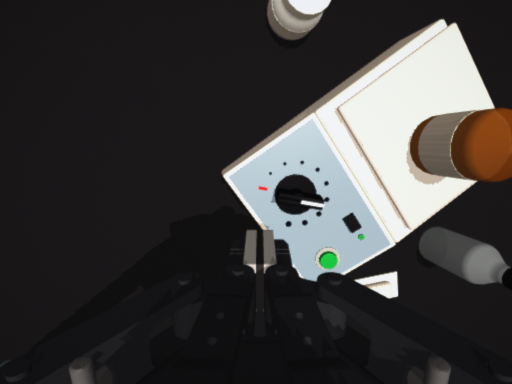

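The wrist view shows the pointer line at (302,203)-(323,206), and it measures 45.2°, which is click 6. The green button is at (328,260). Next I'll move above the button.

Run:
```python
from h import *
from bench import arm
o=arm.observe();c=arm.capture("wrist");b=max(blobs(masks(c)["green"],20));q=onpl(c,*b[1],.009);print(b,q)
X,Y,Z=frame();R=knobpose(35,0,0,0)[1]
for h in (.06,.012): print(delta(o,C+(-12*X-92*Y)/1e3+h*Z,R))
```

```text
(np.int32(251), [327.6, 261.0]) [-12.29406822 -90.00038892]
(array([-109. ,   81.8,   98.2]), array([ 0.004, -0.   ,  0.002]))
(array([-109. ,   81.6,  146.2]), array([ 0.004, -0.   ,  0.002]))
```

Request:
arm_command --rows '[{"tx": -27, "ty": 20, "tz": 0, "ax": 0, "ay": 0, "az": 0, "gripper": 0}, {"tx": -54, "ty": 40, "tz": 10, "ax": 0, "ay": 0, "az": 0, "gripper": 0}, {"tx": -81, "ty": 61, "tz": 30, "ax": 0, "ay": 0, "az": 0, "gripper": 0}, {"tx": -108, "ty": 81, "tz": 50, "ax": 0, "ay": 0, "az": 0, "gripper": 0}, {"tx": -108, "ty": 81, "tz": 80, "ax": 0, "ay": 0, "az": 0, "gripper": 0}, {"tx": -108, "ty": 81, "tz": 110, "ax": 0, "ay": 0, "az": 0, "gripper": 0}, {"tx": -108, "ty": 81, "tz": 130, "ax": 0, "ay": 0, "az": 0, "gripper": 0}, {"tx": -108, "ty": 81, "tz": 146, "ax": 0, "ay": 0, "az": 0, "gripper": 0}, {"tx": -108, "ty": 81, "tz": 146, "ax": 0, "ay": 0, "az": 0, "gripper": 0}]'

```text
t: 11.03
tool_pos: [0.505, -0.0059, 0.0741]
tcp_rot: [[0.535, 0.821, 0.198], [0.837, -0.547, 0.007], [0.114, 0.162, -0.98]]
contact_force: [-1.1, -0.5, 0.5]
gripper_width: 0.002
```

Run:
```python
from h import *
from bench import arm
o=arm.observe();X,Y,Z=frame();R=knobpose(35,0,0,0)[1];print(o["t"],o["tcp_rot"].T@o["contact_force"])
for h in (-.009,-.016): print(delta(o,C+(-12*X-91.5*Y)/1e3+h*Z,R))
s=arm.capture("scene");im=cv2.resize(s["pixels"][120:200,190:270,::-1],(560,560),interpolation=cv2.INTER_CUBIC)
g=lambda P:[round((a-b)*7) for a,b in zip(proj(s,P),(190,120))]
print("button",g(C+(-12*X-91.5*Y+9*Z)/1e3),"tip",g(o["tool_pos"]-.02*o["tcp_rot"][:,2]))
cv2.imwrite("pics/s6.png",cv2.convertScaleAbs(im,alpha=1.5))
```

```text
11.0333 [-0.97749136 -0.5691499  -0.73352399]
(array([ 3.4,  3.8, 14.7]), array([-0.008,  0.006, -0.002]))
(array([ 3.4,  3.9, 21.7]), array([-0.008,  0.006, -0.002]))
button [209, 398] tip [191, 365]
```

View pics/s6.png

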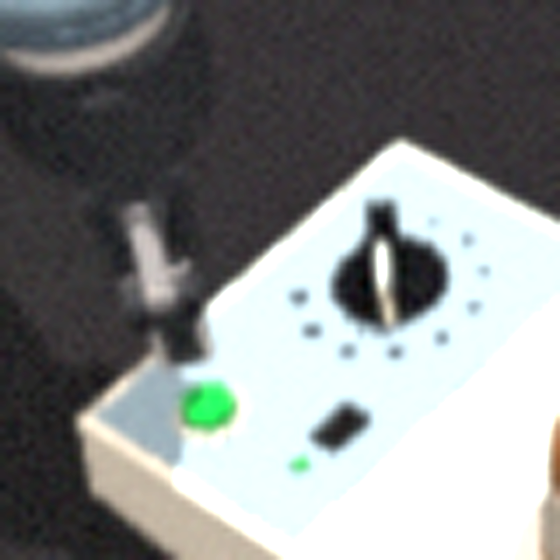

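The scene crop shows the fingertip at (183,360) just short of and above the button at (208,405), with the pointer standing at dot 6. I'll shift over and go down.

Request:
arm_command --rows '[{"tx": 3.5, "ty": 4, "tz": 4, "ax": -0.008, "ay": 0.006, "az": 0, "gripper": 0}, {"tx": 3.5, "ty": 4, "tz": 8, "ax": -0.008, "ay": 0.006, "az": 0, "gripper": 0}, {"tx": 3.5, "ty": 4, "tz": 12, "ax": -0.008, "ay": 0.006, "az": 0, "gripper": 0}, {"tx": 3.5, "ty": 4, "tz": 15, "ax": -0.008, "ay": 0.006, "az": 0, "gripper": 0}, {"tx": 3.5, "ty": 4, "tz": 17, "ax": -0.008, "ay": 0.006, "az": 0, "gripper": 0}, {"tx": 3.5, "ty": 4, "tz": 18, "ax": -0.008, "ay": 0.006, "az": 0, "gripper": 0}, {"tx": 3.5, "ty": 4, "tz": 19, "ax": -0.008, "ay": 0.006, "az": 0, "gripper": 0}]'

```text
t: 11.67
tool_pos: [0.5166, -0.0047, 0.062]
tcp_rot: [[0.532, 0.819, 0.217], [0.838, -0.546, 0.005], [0.123, 0.179, -0.976]]
contact_force: [-1.3, -0.2, -0.5]
gripper_width: -0.001
```

```bash
cat > b.py <<'E'
from h import *
from bench import arm
o=arm.observe();X,Y,Z=frame();print("F tool",o["tcp_rot"].T@o["contact_force"],"TCP panel mm",((o["tool_pos"]-C)@np.c_[X,Y,Z]*1e3).round(1))
E
python3 b.py
```

```text
F tool [-0.89065526 -1.03364885  0.19537706] TCP panel mm [ -8.1 -91.2  -8.5]
```

Request:
arm_command --rows '[{"tx": -2, "ty": -3, "tz": 0, "ax": 0.008, "ay": -0.006, "az": 0, "gripper": 0}, {"tx": -2, "ty": -3, "tz": 1, "ax": 0.008, "ay": -0.006, "az": 0, "gripper": 0}, {"tx": -2, "ty": -3, "tz": 2, "ax": 0.008, "ay": -0.006, "az": 0, "gripper": 0}, {"tx": -2, "ty": -3, "tz": 3, "ax": 0.008, "ay": -0.006, "az": 0, "gripper": 0}, {"tx": -2, "ty": -3, "tz": 4, "ax": 0.008, "ay": -0.006, "az": 0, "gripper": 0}, {"tx": -2, "ty": -3, "tz": 4, "ax": 0.008, "ay": -0.006, "az": 0, "gripper": 0}]'

```text
t: 12.17
tool_pos: [0.5138, -0.0047, 0.057]
tcp_rot: [[0.533, 0.82, 0.206], [0.838, -0.546, 0.005], [0.117, 0.17, -0.978]]
contact_force: [-0.2, -0.4, -0.7]
gripper_width: -0.004
```

```bash
python3 b.py
```

```text
F tool [-0.57068687 -0.06573949  0.64287142] TCP panel mm [-11.9 -91.2 -12.8]
```

Request:
arm_command --rows '[{"tx": 0, "ty": 0, "tz": 1, "ax": 0, "ay": 0, "az": 0, "gripper": 0}, {"tx": 0, "ty": 0, "tz": 2, "ax": 0, "ay": 0, "az": 0, "gripper": 0}, {"tx": 0, "ty": 0, "tz": 3, "ax": 0, "ay": 0, "az": 0, "gripper": 0}, {"tx": 0, "ty": 0, "tz": 3, "ax": 0, "ay": 0, "az": 0, "gripper": 0}]'

```text
t: 12.5
tool_pos: [0.5144, -0.0047, 0.054]
tcp_rot: [[0.533, 0.82, 0.206], [0.838, -0.546, 0.005], [0.117, 0.17, -0.978]]
contact_force: [0.2, 0.1, 0.2]
gripper_width: 0.002
```

```bash
python3 b.py
```

```text
F tool [ 0.17875172  0.1328951  -0.18278241] TCP panel mm [-11.9 -91.2 -15.9]
```

Request:
arm_command --rows '[{"tx": 0, "ty": 0, "tz": 1, "ax": 0, "ay": 0, "az": 0, "gripper": 0}, {"tx": 0, "ty": 0, "tz": 2, "ax": 0, "ay": 0, "az": 0, "gripper": 0}, {"tx": 0, "ty": 0, "tz": 3, "ax": 0, "ay": 0, "az": 0, "gripper": 0}, {"tx": 0, "ty": 0, "tz": 3, "ax": 0, "ay": 0, "az": 0, "gripper": 0}]'

```text
t: 12.83
tool_pos: [0.5151, -0.0047, 0.0512]
tcp_rot: [[0.533, 0.82, 0.207], [0.838, -0.546, 0.005], [0.117, 0.171, -0.978]]
contact_force: [-0.3, -0.4, 0.6]
gripper_width: 0.001
```

```bash
python3 b.py
```

```text
F tool [-0.42285315  0.05175027 -0.61201376] TCP panel mm [-11.7 -91.2 -18.7]
```

Request:
arm_command --rows '[{"tx": 0, "ty": 0, "tz": 1, "ax": 0, "ay": 0, "az": 0, "gripper": 0}, {"tx": 0, "ty": 0, "tz": 2, "ax": 0, "ay": 0, "az": 0, "gripper": 0}, {"tx": 0, "ty": 0, "tz": 3, "ax": 0, "ay": 0, "az": 0, "gripper": 0}, {"tx": 0, "ty": 0, "tz": 3, "ax": 0, "ay": 0, "az": 0, "gripper": 0}]'

```text
t: 13.17
tool_pos: [0.5158, -0.0047, 0.0484]
tcp_rot: [[0.533, 0.82, 0.207], [0.838, -0.546, 0.005], [0.117, 0.171, -0.978]]
contact_force: [-0.7, 0.5, 3.2]
gripper_width: 0.003
```

```bash
python3 b.py
python3 - <<'E'
from h import *
from bench import arm
s=arm.capture("scene");im=cv2.resize(s["pixels"][120:200,190:270,::-1],(560,560),interpolation=cv2.INTER_CUBIC)
cv2.imwrite("pics/s7.png",cv2.convertScaleAbs(im,alpha=1.5))
E
```

```text
F tool [ 0.41655384 -0.25625665 -3.22305784] TCP panel mm [-11.7 -91.2 -21.7]
```

View pics/s7.png

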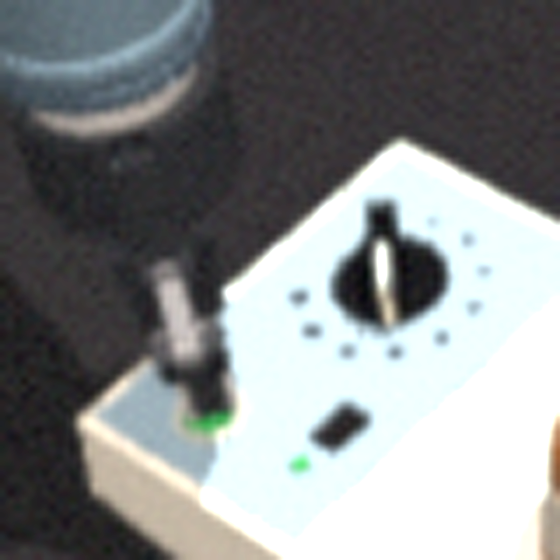

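The fingertip sits on the button at (210,415) and reads 3.2 N, so it is part-way in. I'll press on to the stop.

Request:
arm_command --rows '[{"tx": 0, "ty": 0, "tz": 1, "ax": 0, "ay": 0, "az": 0, "gripper": 0}, {"tx": 0, "ty": 0, "tz": 2, "ax": 0, "ay": 0, "az": 0, "gripper": 0}, {"tx": 0, "ty": 0, "tz": 3, "ax": 0, "ay": 0, "az": 0, "gripper": 0}, {"tx": 0, "ty": 0, "tz": 3, "ax": 0, "ay": 0, "az": 0, "gripper": 0}]'

```text
t: 13.55
tool_pos: [0.5162, -0.0047, 0.0467]
tcp_rot: [[0.533, 0.821, 0.207], [0.838, -0.545, 0.005], [0.117, 0.171, -0.978]]
contact_force: [-8.4, 0.0, 18.2]
gripper_width: -0.0
```

```bash
python3 b.py
```

```text
F tool [ -2.31040281  -3.78222532 -19.58778358] TCP panel mm [-11.6 -91.2 -23.4]
```

The force is 19.6 N with motion stopped about 5 mm past first touch, so the button is fully in. I'll retract.

Request:
arm_command --rows '[{"tx": 0, "ty": 0, "tz": -4, "ax": 0, "ay": 0, "az": 0, "gripper": 0}, {"tx": 0, "ty": 0, "tz": -10, "ax": 0, "ay": 0, "az": 0, "gripper": 0}, {"tx": 0, "ty": 0, "tz": -30, "ax": 0, "ay": 0, "az": 0, "gripper": 0}, {"tx": 0, "ty": 0, "tz": -65, "ax": 0, "ay": 0, "az": 0, "gripper": 0}, {"tx": 0, "ty": 0, "tz": -100, "ax": 0, "ay": 0, "az": 0, "gripper": 0}, {"tx": 0, "ty": -40, "tz": -135, "ax": 0, "ay": 0, "az": 0, "gripper": 0}, {"tx": 25, "ty": -80, "tz": -165, "ax": 0, "ay": 0, "az": 0, "gripper": 0}, {"tx": 50, "ty": -100, "tz": -175, "ax": 0, "ay": 0, "az": 0, "gripper": 0}, {"tx": 50, "ty": -100, "tz": -175, "ax": 0, "ay": 0, "az": 0, "gripper": 0}, {"tx": 50, "ty": -100, "tz": -175, "ax": 0, "ay": 0, "az": 0, "gripper": 0}]'

```text
t: 14.38
tool_pos: [0.4243, 0.0934, 0.2074]
tcp_rot: [[0.53, 0.822, 0.21], [0.84, -0.543, 0.006], [0.119, 0.173, -0.978]]
contact_force: [0.2, -0.3, 0.0]
gripper_width: -0.005
```

Run:
```python
from h import *
from bench import arm
import pickle
o=arm.observe();print(o["t"],o["tool_pos"],o["contact_force"],o["qd"].round(2))
c=arm.capture("wrist");print(pointer(c));s=arm.capture("scene");print(blobs(masks(s)["green"],5),blobs(masks(c)["green"],20))
b=max(blobs(masks(c)["green"],20))[1];b2=max(blobs(masks(s)["green"],5))[1];print("button",tri(c,b,s,b2))
s0=pickle.load(open("c0.pkl","rb"))["scene"]["pixels"].astype(int);D=abs(s["pixels"].astype(int)-s0).sum(2)>90
print([x for x in blobs(D,12)])
cv2.imwrite("pics/w9.png",np.hstack([c["pixels"][60:,100:],s["pixels"][60:300,150:400].repeat(1,0).copy() if 0 else cv2.resize(s["pixels"][110:270,170:350],(364,324))])[:,:,::-1])
```

```text
14.3833 [0.424272   0.09337067 0.20743258] [ 0.24091017 -0.25324343  0.04296082] [-3.34  2.71  0.64 -0.67 -2.38 -4.57]
(np.float64(45.07423353595388), np.float64(45.916812839183265), array([ 10.87941643, -11.23328081]), 99)
[(np.int32(42), [219.3, 177.4])] [(np.int32(30), [384.6, 194.0]), (np.int32(292), [349.4, 219.8])]
button (array([ 0.50854659, -0.00610328,  0.07563769]), np.float64(0.0016332364029562204))
[(np.int32(70), [109.0, 3.2]), (np.int32(248), [159.9, 14.1]), (np.int32(147), [170.6, 14.4]), (np.int32(985), [199.9, 17.3]), (np.int32(945), [129.6, 20.3]), (np.int32(44), [68.8, 18.8]), (np.int32(45), [95.1, 35.3]), (np.int32(21), [60.5, 33.8]), (np.int32(122), [203.7, 42.0]), (np.int32(181), [75.6, 49.2]), (np.int32(186), [100.0, 54.1]), (np.int32(39), [69.8, 56.1]), (np.int32(463), [142.1, 69.9]), (np.int32(82), [213.5, 77.4]), (np.int32(291), [142.6, 93.1]), (np.int32(44), [218.3, 97.3]), (np.int32(40), [77.8, 96.8]), (np.int32(38), [86.9, 118.4]), (np.int32(129), [113.2, 118.8]), (np.int32(42), [94.4, 117.0]), (np.int32(130), [243.8, 155.6])]
```

View pics/w9.png

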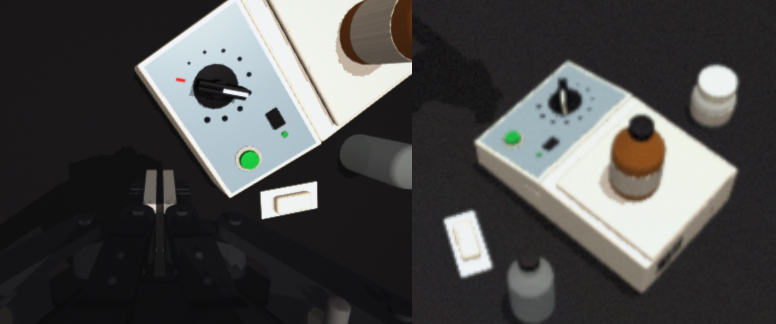

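The last view shows the pointer at dot 6 (45.1°). The button's centroid is back where it started, and no loose object has moved: besides the arm and its shadow, only the knob changed.

```bash
python3 -c "
from bench import arm
print(arm.finish_job())"
```

```text
the job is handed in; nothing more can be done
None
```

The stirrer is set to speed 6 and the start button has been pressed fully in and released. I handed the job in at about 14.5 s.

- **Knob:** It started in click 4. I pushed its left face with the closed fingertips for two clicks. The line measured 45.2° after the push and 45.1° at the end; click 6 is 45°.
- **Button:** I pressed until it stopped about 5 mm after first touch, at 19.6 N, then retracted. Its image centroid afterwards was within 0.1 pixel of where it started. Its height measured 75.6 mm, against 77.6 mm before pressing, which is about the 2 mm calibration error.
- **Other objects:** Compared with the first scene picture, only the arm, its shadow and the knob changed. The bottles, jar and swab pack did not move.

**What disagreed:** The real fingertips ended about 20 mm (at the knob) to 27 mm (at the button) short of the reported TCP. My first pushes therefore passed over the knob without touching it. I found this in the scene camera and lowered the tool under force watch.

I viewed 10 pictures, which is the full budget.

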